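# Unload the tube rack from the bench shaker

## Task

The shaking run is over. Switch the shaker off by snapping its toggle lever over towards the front edge, and only then throw the handle of the hold-down toggle clamp over, away from the rack, until the clamp is fully open. Lift the tube rack out by its handle, keeping it upright, and set it down gently, standing flat inside the shallow steel tray; leave the clamp open and the other things on the trolley where they are.

Things in the scene. Friction and masses are not known exactly. Their poses are not given: they have to be found in the camera images.
- shaker: White bench shaker, fixed; case 190 (x) by 240 mm (y), 56 mm high; platform on it, top z = 70 mm. Origin: centre of its underside; z up, -x its front edge (robot side). Control strip along the front edge: toggle lever; a low lamp and a dial (72 mm high), not needed. Rack centred at x 40, y -42 mm, long side along y; toggle clamp at the rack's +y end.
- switch (a joint): Steel toggle lever on the control strip, 46 mm long, 10 mm thick at the tip, turning about the shaker's y axis; pivot at x -76, y -62, z 66 mm of the shaker. 0 = ON: leans 0.4 rad backwards (+x, to the rack), as at the start. 0.8 = OFF: leans 0.4 rad to the front edge (-x). Sprung over centre: about 3 N at the tip starts it; past the middle (0.4) it snaps over by itself and stays.
- switch_tip (a point): Tip of the toggle lever. ON: at x -58, y -62, z 108 mm in the shaker's frame; OFF: at x -94 mm, same height.
- clamp_arm (a joint): Arm of the upright-handle hold-down toggle clamp. 0 = clamped: arm level along -y of the shaker, its sprung rubber foot pressing on the end ledge of the rack. Grows as the arm swings up and away from the rack; 1.6 rad = fully open, arm upright (its top 175 mm above the trolley). Clamped, it is locked against being lifted; it is worked by the handle. It stays open by itself.
- clamp_handle_top (a point): Top of the clamp's handle (black grip, 18 mm thick, 64 mm long). Clamped: upright, top at x 40, y 48, z 229 mm of the shaker. To open, throw it along +y of the shaker, away from the rack, in the plane x = 40: the top passes y 144, z 202 and ends at y 192, z 132, handle almost level. The first 14 degrees go over centre and take about 7 N; then it goes lightly and drops open.
- rack: Loose grey rack with six capped sample tubes fixed in it and a steel carrying handle; 0.25 to 0.55 kg. Base 56 (x) by 120 mm (y); a ledge 24 mm high at each end; tube tops 89 mm above the underside. Origin: centre of its underside; z up. At the start it stands on the shaker's platform between stops 10 mm high (2 mm clearance), axes nearly parallel to the shaker's, held by the clamp.
- rack_handle (a point): Middle of the level grip bar of the rack's carrying handle, 123 mm above the rack's underside, over its centre. The bar is 10 mm thick (along the rack's x), 14 mm high and 70 mm clear between its uprights (along the rack's y).
- steel_tray: Loose shallow stainless steel tray, empty, on the trolley top to the right of the shaker as the robot sees it: outside 130 (x) by 200 mm (y), 24 mm high, walls and floor 3 mm thick. Origin: centre of its underside.
- timer: Small white timer, 57 x 61 x 19 mm, lying near the left front corner of the shaker. Origin: centre of its underside. Leave alone.
- stain_jar: Clear jar with a black cap, 53 mm across, 99 mm high, at the back of the trolley. Origin: centre of its underside. Leave alone.
- swab_pot: Clear pot of cotton swabs, 62 mm across, 93 mm high, behind the shaker. Origin: centre of its underside. Leave alone.
- slide_box: Upright carton of microscope slides, 36 x 90 x 59 mm, behind the shaker. Origin: centre of its underside. Leave alone.

How it is judged (in metres and radians):
On the way, in this order (a step that is already met when the one before it is completed fails the run):
1. the toggle lever is snapped over to off, with the clamp still closed (value of joint switch above 0.7 rad and value of joint clamp_arm below 0.1 rad), for 0.1 s.
2. the clamp is thrown open over centre while the rack still stands on the platform (value of joint clamp_arm above 1.3 rad and z of rack in the frame of shaker below 0.078 m), for 0.1 s.
3. the rack is lifted clear of its stops, upright (z of rack in the frame of shaker above 0.085 m and angle between rack's own z axis and vertical below 0.4 rad), for 0.1 s.
At the end, for the whole second after the job is handed in: The toggle lever is off (over 0.7 rad), the clamp stays open (arm over 1.3 rad), and the rack stands at rest and upright (within 0.05 rad) with its underside flat on the tray's floor (0 to 7 mm above the tray's underside), inside its walls (centres within 75 mm), the tray lying flat (value of joint switch above 0.7 rad and value of joint clamp_arm above 1.3 rad and z of rack in the frame of steel_tray between 0 and 0.007 m and horizontal distance between rack and steel_tray below 0.075 m and angle between each of rack, steel_tray's own z axis and vertical below 0.05 rad and linear speed of rack below 0.02 m/s and angular speed of rack below 0.1 rad/s); the robot touches nothing.
It fails at once if the clamp is released while the shaker is still switched on (value of joint clamp_arm above 0.2 rad and value of joint switch below 0.4 rad).
It fails at once if the rack is tipped by more than 0.4 rad (angle between rack's own z axis and vertical above 0.4 rad).
It fails at once if the rack is dropped into the tray (faster than 0.5 m/s within 40 mm of its floor) (linear speed of rack above 0.5 m/s and z of rack in the frame of steel_tray below 0.04 m and horizontal distance between rack and steel_tray below 0.12 m).
It fails at once if the timer, jar, swab pot or slide box is pushed more than 20 mm (distance of any of timer, stain_jar, swab_pot, slide_box from where it was at the start of the episode above 0.02 m).
It also fails if it takes over 53 s, if anything falls off the work surface, if the arm or the gripper's body presses on something with over 40 N, if the wrist force passes 120 N, or if a joint passes its speed limit or range.

## Robot

A 6-joint arm with a two-finger parallel gripper is mounted at the origin on a cart in front of the work surface, level with it; the furniture and walls round the work are solid. World frame = base frame: x ahead of the robot, y to its left, z up, the work surface at z = 0. Lengths are in mm, angles in degrees, forces in N, time in s.
With the tool pointing down it reaches from about 325 to 850 mm from the base axis. Payload 15.5 kg.
Tool frame: the origin (TCP) lies midway between the tips of the shut fingers; the grasp point (between the pads) lies 19 mm behind it (hold_point_z is the distance from the TCP to the grasp point, in mm); z points along the fingers, y is the line along which they close (so a half turn about z gives the same grasp; the last joint's range is limited). The gripper opens to 91 mm and grips with 3 to 60 N. Pads are 32 mm wide; open, the fingers measure 118 mm over their backs; the gripper's body (76 mm by 178 mm) begins 60 mm behind the grasp point.
Start: joints at [68.268, 28.281, 77.091, -0, 74.628, -5.472], TCP at [174.999, 600.002, 213.915] pointing down, gripper open.
Joint ranges: [-166.48, 166.48], [-47.26, 123.95], [12.59, 153.08], [-70.14, 250.14], [6.76, 159.57], [-176.63, 176.63]. Speed limits (degrees/s): [108.29, 108.29, 147.25, 172.46, 172.46, 172.46].

## Interface

Orientations are given as [roll, pitch, yaw] about the fixed x, y, z axes, in that order (R = Rz(yaw) Ry(pitch) Rx(roll)).
In Python, from station import move_ptp, movel, move_joints, command_gripper, sleep, inverse_kinematics, capture, calibration, IKError, hand_in, spot_in, masks_of, place_of, get_time_s, get_qpos, get_joint_vel, get_effort, get_eef_pos, get_eef_rot, get_wrist_force, get_moment, get_finger_gap, get_grip_force, hold_point_z gives the robot as it stands. Calls block until the motion is done:
- move_ptp(position, orientation): joint-space move of the TCP to a pose.
- movel(position, attitude=None, rate=150): straight line of the TCP; attitude=None keeps the orientation; rate is the mean speed in mm/s.
- move_joints(angles): joint-space move.
- command_gripper(opening, squeeze=None): opening from 0.0 (shut) to 1.0 (fully open); squeeze is the grip in N (None keeps the last); returns when the fingers have stopped.
- sleep(seconds).
- inverse_kinematics(position, orientation): joint angles nearest the present ones, or None.
- capture(name): name is "side" or "top" or "wrist"; returns (picture, depth): 420x560x3 uint8, red, green, blue; 420x560 float32, mm along the optical axis (not along the pixel's ray), 0 where there is no reading.
- calibration(name): a dict with "mtx" (3x3 intrinsics, pixels), "xyz" and "rotation" of the camera in the world. Camera axes: x right, y down, z forward; pixel columns grow to the right and rows downward; lengths in mm; the calibration is good to about 2 mm. The wrist camera is an equidistant fisheye: a pixel r from the principal point sees the ray r / f radians off the axis. A picture is of the moment at which its call begins: read the wrist's pose just before it. calibration takes no time and is no camera call; for the wrist camera it gives the pose at the moment of the call.
A pose or a line that the arm cannot do raises IKError and nothing moves.
- hand_in(): hands the job in; it is judged then, once.
Trained networks look in the newest picture that a camera, given by its name, has taken for a name from the list of things; names that differ only in an ending like _2 or _b are one class to them, and where a whole thing is asked for, a point or a joint stands for the part that bears it (a point fixed in the world has none). Each returns a list of dicts, best first, with "confidence" (0 to 1); they miss things now and then, are a little off and sometimes report something else, mostly with a low value. They report only what shows in the picture. A call takes as long as a camera call.
- spot_in(thing, camera): "position" ([row, column] in pixels, amid what is visible of it).
- masks_of(thing, camera): "mask" (420x560 bool, what is visible of it) and "position" ([row, column] in pixels, amid what is visible of it).
- place_of(thing, camera): "position" ([row, column] in pixels: a listed point, or the origin of a listed thing).
Readings, each from a call of its own:
- get_time_s(): time.
- get_qpos(): joint angles.
- get_joint_vel(): joint speeds.
- get_effort(): joint torques, N m.
- get_eef_pos(): TCP position.
- get_eef_rot(): TCP orientation.
- get_wrist_force(): force on the tool from outside, world axes, zero at the start.
- get_moment(): the same for the moment, N m.
- get_finger_gap(): opening from 0.0 (shut) to 1.0 (fully open).
- get_grip_force(): force on a finger pad.
Only numpy, scipy, OpenCV 4.12 (cv2) and the standard library are available. Lean on these libraries where they do the work, as an engineer would, in place of code of your own. Each camera call takes 0.05 s, during which the arm holds its last target. There are 200 camera calls.

## Working session

There is one attempt and no reset: what is moved stays moved. The work goes in short steps, each a Python script; the robot and the scene stay as the last script left them, time stands still between calls to the robot, and variables do not carry over. Pictures are saved under pics/ and viewed, at most 10 in all, crops included, and the job is handed in when it is done.

```bash
mkdir -p pics; ls; cat > h.py <<'E'
import numpy as np, cv2
from station import *
def ray(cam,rc,cal=None):
    c=cal or calibration(cam); K=np.array(c["mtx"]); R=np.array(c["rotation"]); 
    x=(rc[1]-K[0,2])/K[0,0]; y=(rc[0]-K[1,2])/K[1,1]
    return np.array(c["xyz"]), R@np.array([x,y,1.])
def at_z(cam,rc,z):
    o,d=ray(cam,rc); return o+d*(z-o[2])/d[2]
def cloud(cam,depth,mask):
    v,u=np.nonzero(mask&(depth>0)); c=calibration(cam); K=np.array(c["mtx"]); d=depth[v,u]
    P=np.stack([(u-K[0,2])/K[0,0]*d,(v-K[1,2])/K[1,1]*d,d],1)
    return P@np.array(c["rotation"]).T+np.array(c["xyz"])
E
cat > a.py <<'E'
from h import *
np.set_printoptions(precision=1,suppress=True)
for cam in ["top","side"]:
    p,d=capture(cam); cv2.imwrite(f"pics/{cam}0.png",p[:,:,::-1]); np.save(f"d_{cam}.npy",d)
    c=calibration(cam); print(cam,np.array(c["xyz"]),np.array(c["rotation"]).tolist(),np.array(c["mtx"]).tolist())
    for t,z in [("shaker",0),("switch_tip",108),("clamp_handle_top",229),("rack",70),("rack_handle",193),("steel_tray",0),("timer",0),("stain_jar",0),("swab_pot",0),("slide_box",0)]:
        r=place_of(t,cam)
        for q in r[:2]: print(cam,t,round(q["confidence"],2),np.array(q["position"]),at_z(cam,q["position"],z))
print(get_time_s())
E
python3 a.py
```

```text
pics
station.py
top [ 438.3   11.1 1498.9] [-176.129285803152, 0.2133823457457981, -90.88003069140117] [[520.2782033305637, 0.0, 287.7814001407272], [0.0, 520.2782033305637, 209.90207318320574], [0.0, 0.0, 1.0]]Traceback (most recent call last):
  File "a.py", line 8, in <module>
    for q in r[:2]: print(cam,t,round(q["confidence"],2),np.array(q["position"]),at_z(cam,q["position"],z))
                                                                                 ~~~~^^^^^^^^^^^^^^^^^^^^^
  File "h.py", line 8, in at_z
    o,d=ray(cam,rc); return o+d*(z-o[2])/d[2]
                                         ~^^^
IndexError: invalid index to scalar variable.
```

Rotation is roll/pitch/yaw in degrees.

```bash
sed -i 's/R=np.array(c\["rotation"\]); /R=rot(c)/; s/@np.array(c\["rotation"\]).T/@rot(c).T/' h.py
cat >> h.py <<'E'
from scipy.spatial.transform import Rotation
def rot(c): return Rotation.from_euler("xyz",c["rotation"],degrees=True).as_matrix()
E
python3 a.py
```

```text
top [ 438.3   11.1 1498.9] [-176.129285803152, 0.2133823457457981, -90.88003069140117] [[520.2782033305637, 0.0, 287.7814001407272], [0.0, 520.2782033305637, 209.90207318320574], [0.0, 0.0, 1.0]]
top shaker 0.57 [209.9 252.6] [541.4 116.7   0. ]
top switch_tip 0.62 [218.  280.9] [511.1  33.6 108. ]
top clamp_handle_top 0.63 [185.2 256.1] [586.3  91.3 229. ]
top clamp_handle_top 0.61 [192.  221.4] [570.9 176.7 229. ]
top rack 0.8 [190.3 257.6] [590.6  97.4  70. ]
top rack_handle 0.59 [183.3 258.2] [595.2  88.2 193. ]
top steel_tray 0.96 [238.  366.8] [ 455.3 -210.8    0. ]
top steel_tray 0.73 [194.4 221.5] [587.8 206.3   0. ]
top timer 0.6 [279.9 196.7] [343. 279.   0.]
top stain_jar 0.73 [154.2 342.7] [ 699.6 -147.     0. ]
top swab_pot 0.89 [153.8 247.8] [705.2 128.9   0. ]
top slide_box 0.7 [149.  286.1] [717.5  17.3   0. ]
top slide_box 0.3 [149.1 341.3] [ 714.7 -143.3    0. ]
side [501.  928.3 808.2] [-125.0308412238892, 1.226474700324543, -179.56709607627735] [[412.76106622593693, 0.0, 280.79517328950806], [0.0, 412.76106622593693, 210.7941284011513], [0.0, 0.0, 1.0]]
side shaker 0.75 [282.  274.7] [541.1 114.7   0. ]
side switch_tip 0.39 [236.7 288.6] [501.4  52.3 108. ]
side clamp_handle_top 0.83 [234.  261.6] [562.5 192.7 229. ]
side clamp_handle_top 0.24 [233.8 289.7] [498.8 193.2 229. ]
side rack_handle 0.89 [223.5 252.6] [590.7 104.3 193. ]
side rack_handle 0.56 [227.1 227. ] [653.2 117.8 193. ]
side steel_tray 0.83 [214.5 302.2] [ 454.8 -201.3    0. ]
side timer 0.65 [333.5 360.4] [333.3 289.3   0. ]
side timer 0.53 [257.1 211.2] [731.1   9.2   0. ]
side stain_jar 0.89 [227.1 225.6] [ 705.5 -136.6    0. ]
side swab_pot 0.55 [287.4 210.7] [714.4 132.8   0. ]
side slide_box 0.92 [259.7 211.8] [727.6  20.7   0. ]
1.2
```

View pics/top0.png

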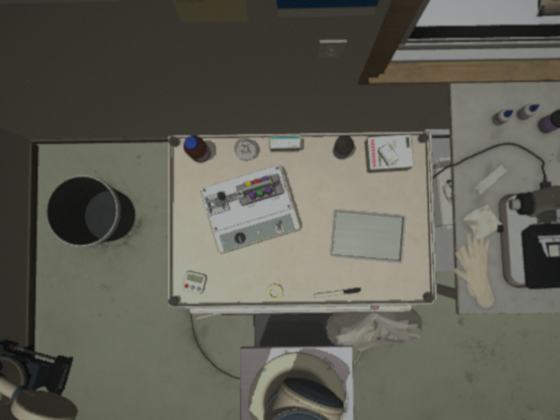

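View pics/side0.png

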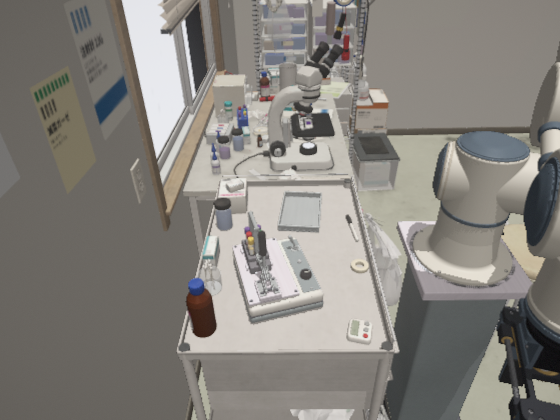

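The top picture shows the shaker near (207,252), yawed about 14°, with its lever at (228,280), rack at (188,260) and clamp at (200,220). The tray is at (235,367), with an unlisted bottle at (148,195) behind left. Next I'll fit poses from depth.

```bash
cat > b.py <<'E'
from h import *
np.set_printoptions(precision=1,suppress=True)
p,d=capture("top")
def rect(P): 
    r=cv2.minAreaRect(P[:,:2].astype(np.float32)); return np.array(r[0]),np.array(r[1]),r[2]
A=cloud("top",d,np.ones(d.shape,bool))
near=A[np.hypot(A[:,0]-541,A[:,1]-116)<175]
print("floor z",np.median(near[np.abs(near[:,2])<15][:,2]))
for lo,hi in [(45,62),(45,80),(64,76)]:
    S=near[(near[:,2]>lo)&(near[:,2]<hi)]; 
    # drop isolated points
    print(lo,hi,len(S),rect(S))
hist,e=np.histogram(near[:,2],bins=np.arange(-10,250,5)); print(dict(zip(e.astype(int).tolist(),hist.tolist())))
for t in ["steel_tray","rack","shaker"]:
    m=masks_of(t,"top")[0]; P=cloud("top",d,m["mask"]); print(t,m["confidence"],len(P),rect(P),np.percentile(P[:,2],[5,50,95]))
m=masks_of("steel_tray","top")[0]["mask"]
H=near[near[:,2]>150]; print("high",len(H)); print(H[np.argsort(-H[:,2])][:40])
b=cv2.resize(p[150:260,190:310],None,fx=6.5,fy=5.4,interpolation=cv2.INTER_CUBIC) if 0 else cv2.resize(p[160:256,195:305],None,fx=6,fy=6,interpolation=cv2.INTER_CUBIC)
cv2.imwrite("pics/crop1.png",b[:,:,::-1])
E
python3 b.py
```

```text
floor z -1.7633487622629218
45 62 1922 (array([578.3, 131.9]), array([265.4, 239.4]), 16.15609359741211)
45 80 4352 (array([578.3, 131.9]), array([265.4, 239.4]), 16.15609359741211)
64 76 2157 (array([581.4, 132.8]), array([247.7, 225.8]), 16.246288299560547)
{-10: 889, -5: 2964, 0: 1521, 5: 129, 10: 14, 15: 14, 20: 7, 25: 9, 30: 6, 35: 16, 40: 52, 45: 188, 50: 794, 55: 795, 60: 472, 65: 1317, 70: 679, 75: 107, 80: 152, 85: 172, 90: 187, 95: 80, 100: 139, 105: 191, 110: 60, 115: 53, 120: 38, 125: 13, 130: 4, 135: 4, 140: 7, 145: 8, 150: 54, 155: 87, 160: 23, 165: 0, 170: 2, 175: 2, 180: 1, 185: 5, 190: 38, 195: 81, 200: 18, 205: 3, 210: 2, 215: 4, 220: 19, 225: 19, 230: 0, 235: 0, 240: 0}
steel_tray 0.74 3323 (array([ 463.5, -208.5]), array([202.9, 133.7]), 83.78144836425781) [-3.6  2.1 22.5]
rack 0.96 860 (array([592.7,  91.1]), array([ 55.8, 116.8]), 15.989350318908691) [ 88.4 106.9 198.1]Traceback (most recent call last):
  File "b.py", line 15, in <module>
    m=masks_of(t,"top")[0]; P=cloud("top",d,m["mask"]); print(t,m["confidence"],len(P),rect(P),np.percentile(P[:,2],[5,50,95]))
      ~~~~~~~~~~~~~~~~~^^^
IndexError: list index out of range
```

```bash
cat > c.py <<'E'
from h import *
np.set_printoptions(precision=1,suppress=True)
p,d=capture("top")
from h import cloud
c=calibration("top")
h,w=d.shape; full=cloud("top",np.where(d>0,d,1.),np.ones(d.shape,bool)).reshape(h,w,3)
ok=(d>0)&(full[...,2]>42)&(full[...,2]<78)&(np.hypot(full[...,0]-541,full[...,1]-116)<175)
ok=cv2.morphologyEx(ok.astype(np.uint8),cv2.MORPH_OPEN,np.ones((3,3)))
n,l,s,_=cv2.connectedComponentsWithStats(ok); k=1+np.argmax(s[1:,4]); S=full[l==k]
print("shaker",len(S),cv2.minAreaRect(S[:,:2].astype(np.float32)))
A=full[d>0]
def pr(n,lo,hi,cx,cy,r):
    Q=A[(A[:,2]>lo)&(A[:,2]<hi)&(np.hypot(A[:,0]-cx,A[:,1]-cy)<r)]; 
    print(n,len(Q),np.median(Q,0),Q.mean(0),cv2.minAreaRect(Q[:,:2].astype(np.float32))); return Q
pr("bar",183,206,592,91,60)
Q=pr("handle",212,240,560,170,80)
b=cv2.resize(p[160:256,195:305],None,fx=6,fy=6,interpolation=cv2.INTER_CUBIC)
cv2.imwrite("pics/crop1.png",b[:,:,::-1])
m=masks_of("steel_tray","top")[0]["mask"]; T=full[m&(d>0)&(full[...,2]>14)]; print("tray rim",len(T),cv2.minAreaRect(T[:,:2].astype(np.float32)))
for a in (14,15,16,17):
    t=np.radians(a); R=np.array([[np.cos(t),-np.sin(t)],[np.sin(t),np.cos(t)]]); q=S[:,:2]@R
    lo,hi=np.percentile(q,0.3,axis=0),np.percentile(q,99.7,axis=0); print(a,hi-lo,R@((lo+hi)/2))
E
python3 c.py
```

```text
shaker 3442 ((514.2305297851562, 113.62515258789062), (131.8441619873047, 240.20773315429688), 16.24770164489746)
bar 135 [592.6  93.4 197.1] [591.9  92.5 196.7] ((592.651611328125, 92.58950805664062), (13.078999519348145, 76.43608856201172), 16.400985717773438)
handle 43 [566.1 180.  223.8] [566.1 180.3 224. ] ((566.412109375, 181.00743103027344), (14.89096450805664, 17.312192916870117), 82.37059020996094)
tray rim 404 ((463.38177490234375, -209.626953125), (204.78353881835938, 134.00735473632812), 83.8912582397461)
14 [130.1 238. ] [511.7 112.2]
15 [128.6 237.7] [512.4 112.5]
16 [128.3 237.7] [513.2 112.7]
17 [129.5 237.9] [513.4 112.9]
```

View pics/crop1.png

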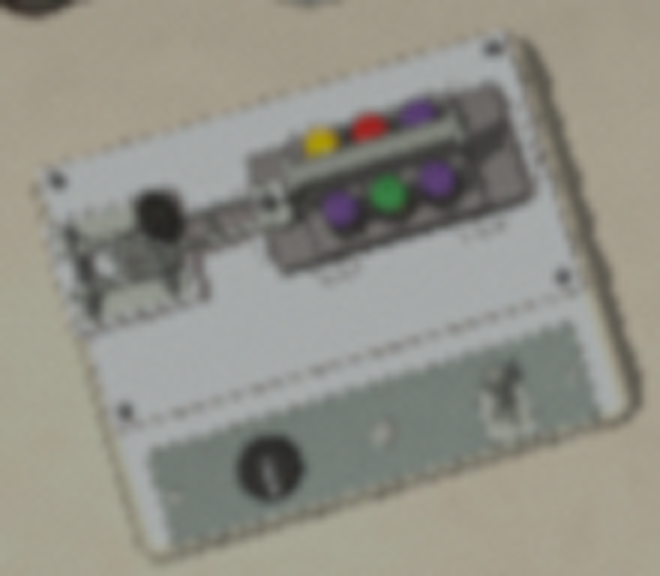

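```bash
cat >> h.py <<'E'
np.set_printoptions(precision=1,suppress=True)
C=np.array([542.3,121.9,0]); A=16.2
def W(x,y,z): return (C+Rotation.from_euler("z",A,degrees=True).apply([x,y,z])).tolist()
def joint(name): pass
E
cat > s1.py <<'E'
from h import *
print(get_eef_rot(),get_time_s())
for yaw in (16.2,-163.8,106.2,-73.8):
    for P in (W(-27,-62,200),W(40,17,260),W(40,-42,300),W(40,190,220)): print(yaw,inverse_kinematics(P,[180,0,yaw]))
E
python3 s1.py
```

```text
[-180.    -0.   163.7] 1.5
16.2 [-0.5 22.  90.7 -0.  67.3 73.3]
16.2 [ 8.8 23.5 77.8 -0.  78.7 82.6]
16.2 [ 3.2 22.3 73.5 -0.  84.2 77. ]
16.2 [25.3 27.1 78.1 -0.  74.7 99.1]
-163.8 [  -0.5   22.    90.7    0.    67.3 -106.7]
-163.8 [  8.8  23.5  77.8   0.   78.7 -97.4]
-163.8 [   3.2   22.3   73.5    0.    84.2 -103. ]
-163.8 [ 25.3  27.1  78.1   0.   74.7 -80.9]
106.2 [ -0.5  22.   90.7   0.   67.3 -16.7]
106.2 [ 8.8 23.5 77.8  0.  78.7 -7.4]
106.2 [  3.2  22.3  73.5   0.   84.2 -13. ]
106.2 [25.3 27.1 78.1 -0.  74.7  9.1]
-73.8 [ -0.5  22.   90.7  -0.   67.3 163.3]
-73.8 [  8.8  23.5  77.8  -0.   78.7 172.6]
-73.8 [  3.2  22.3  73.5  -0.   84.2 167. ]
-73.8 [  25.3   27.1   78.1    0.    74.7 -170.9]
```

```bash
cat > s2.py <<'E'
from h import *
O=[180,0,16.2]
movel([175,600,340],rate=300)
move_ptp(W(-22,-62,300),O)
command_gripper(0.0)
movel(W(-22,-62,150),rate=250)
movel(W(-22,-62,99),rate=100)
f0=np.array(get_wrist_force())
for x in np.arange(-26,-73,-4):
    movel(W(x,-62,99),rate=60); print(x,np.array(get_wrist_force())-f0)
movel(W(-66,-62,99),rate=100)
movel(W(-50,-62,180),rate=250)
move_ptp(W(40,15,300),O)
for t in ("top","side"):
    p,d=capture(t); print(t,[(round(q["confidence"],2),at_z(t,q["position"],108)) for q in place_of("switch_tip",t)[:2]])
    cv2.imwrite(f"pics/{t}2.png",cv2.resize(p[180:300,230:350] if t=="side" else p[160:256,195:305],None,fx=5,fy=5)[:,:,::-1])
print("expect ON",W(-58,-62,108),"OFF",W(-94,-62,108),get_time_s())
E
python3 s2.py
```

```text
-26 [-0.4  1.2 -0.5]
-30 [ 0.4  0.4 -1.2]
-34 [ 0.4  0.3 -0.7]
-38 [-1.2  0.5 -0.2]
-42 [1.2 1.1 1.3]
-46 [1.2 1.4 1.3]
-50 [ 0.7  1.  -0.9]
-54 [-0.3  0.4  0. ]
-58 [-0.4  0.9 -1.1]
-62 [-0.9  0.4 -0.3]
-66 [-0.9 -0.1  0.3]
-70 [ 1.6  0.6 -1.1]
top [(0.55, array([477.8,  31.1, 108. ]))]
side [(0.63, array([461.5,  35.9, 108. ]))]
expect ON [503.9004148051695, 46.18030733775424, 107.99999999999999] OFF [469.3298421207995, 36.13662752034199, 107.99999999999999] 11.8167
```

View pics/side2.png

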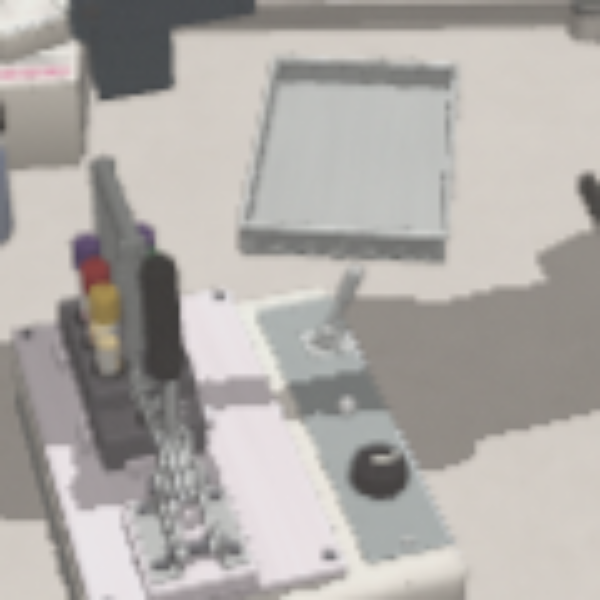

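The lever's tip at (272,352) in the crop now leans to the front edge, right of its base at (340,325), so it is OFF. Both networks agree. The clamp is still shut, with its black grip upright at (315,160). Next I throw the clamp.

```bash
cat > s3.py <<'E'
from h import *
O=[180,0,16.2]
movel(W(40,15,207),rate=200)
f0=np.array(get_wrist_force())
s,c=np.sin,np.cos
for deg in range(0,79,6):
    a=np.radians(deg); v=np.array([48-61.9,229-94.2])
    top=np.array([61.9,94.2])+[v[0]*c(a)+v[1]*s(a),-v[0]*s(a)+v[1]*c(a)]
    k=top-24*np.array([s(a),c(a)])+7*np.array([-c(a),s(a)])
    movel(W(40,k[0]-13.5,k[1]),rate=80 if deg<20 else 120)
    f=np.array(get_wrist_force())-f0; print(deg,k,f)
    if np.linalg.norm(f)>30: break
p=np.array(get_eef_pos()); movel((p+[0,0,130]).tolist(),rate=300)
move_ptp(W(-60,-120,330),[180,0,106.2])
command_gripper(1.0)
for t in ("top","side"):
    p,d=capture(t); np.save(f"d_{t}3.npy",d)
    cv2.imwrite(f"pics/{t}3.png",cv2.resize(p[180:300,230:350] if t=="side" else p[160:256,195:305],None,fx=5,fy=5)[:,:,::-1])
    print(t,[(round(q["confidence"],2),q["position"],at_z(t,q["position"],132)) for q in place_of("clamp_handle_top",t)[:2]],[(round(q["confidence"],2),at_z(t,q["position"],193)) for q in place_of("rack_handle",t)[:2]])
print("open expect",W(40,192,132),"rack",W(40,-42,193),get_time_s())
P=cloud("side",d,np.ones(d.shape,bool)); 
E
python3 s3.py
```

```text
0 [ 41. 205.] [-0.8  0.5  0.1]
6 [ 52.7 206.6] [-1.8 -1.8 -0. ]
12 [ 64.5 206.9] [-1.1 -1.7  0.3]
18 [ 76.3 206. ] [-1.6 -1.6 -0.3]
24 [ 87.9 203.9] [-1.5 -0.9 -0.4]
30 [ 99.2 200.6] [-1.3 -0.9 -0.2]
36 [110.1 196.1] [-1.  -1.3 -0.3]
42 [120.5 190.5] [-0.4 -0.8 -0.8]
48 [130.3 183.9] [-0.8  0.3 -0.1]
54 [139.3 176.2] [-0.4 -0.6 -0.2]
60 [147.4 167.7] [-1.1 -0.9 -0.7]
66 [154.6 158.4] [-0.9 -0.9  0.9]
72 [160.8 148.3] [-0.6 -0.9 -0.3]
78 [165.9 137.7] [-1.3 -0.6  0.5]
top [(0.63, [212.6, 176.5], array([528.3, 308. , 132. ])), (0.37, [233.0, 281.4], array([470.4,  32.4, 132. ]))] [(0.67, array([ 675.2, -126.4,  193. ])), (0.65, array([592.7,  88.5, 193. ]))]
side [(0.52, [307.2, 281.8], array([517.9, 323.3, 132. ]))] [(0.93, array([594.2, 100. , 193. ])), (0.69, array([570.9, 232.4, 193. ]))]
open expect [527.1454550675456, 317.43603189154226, 131.99999999999997] rack [592.4293738807253, 92.72730944313757, 192.99999999999997] 20.3
```

View pics/side3.png

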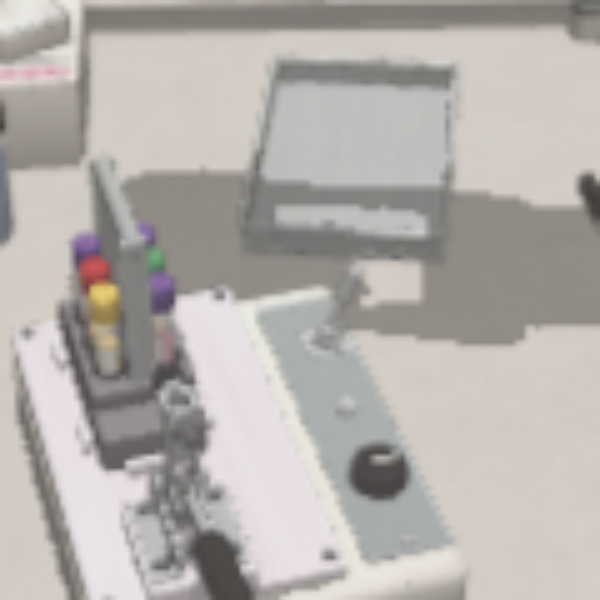

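The side crop shows the black grip thrown down at (560,215) and the arm upright at (400,180). The rack is still in place and the lever is OFF. Next I grasp and lift.

```bash
cat > s4.py <<'E'
from h import *
O=[180,0,106.2]
def r(): return np.array(get_wrist_force())
x,y=592.5,92.6
move_ptp([x,y,300],O)
movel([x,y,174],rate=150)
command_gripper(0.0,40)
print("grip",get_finger_gap(),get_grip_force(),hold_point_z if not callable(hold_point_z) else hold_point_z())
f0=r()
movel([x,y,189],rate=60); print("lift",r()-f0,get_grip_force())
movel([x,y,300],rate=120); sleep(.2); print("up",r()-f0,get_moment(),get_finger_gap())
T=[463.5,-209.5]
movel([T[0],T[1],300],[180,0,84],rate=150)
movel([T[0],T[1],150],rate=120)
p,d=capture("side"); cv2.imwrite("pics/side4.png",cv2.resize(p[130:250,230:350],None,fx=5,fy=5)[:,:,::-1])
print(get_time_s(),get_eef_pos())
E
python3 s4.py
```

```text
grip 0.10990819326483893 40.00008523464203 18.8
lift [-0.8  1.  -3.2] 39.99906241893768
up [ 0.8  0.8 -5.4] [-0. -0.  0.] 0.10624412119608019
28.55 [ 463.8 -209.7  150.6]
```

View pics/side4.png

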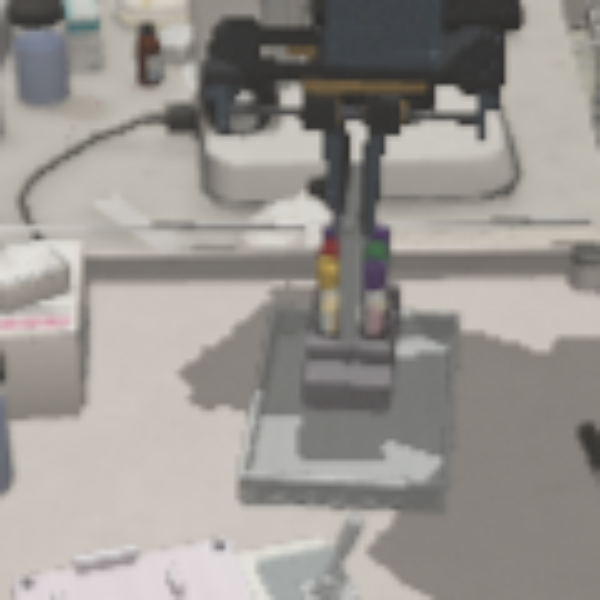

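The rack (base at (380,345) in the crop) hangs upright over the middle of the tray. Next I lower it until it touches.

```bash
cat > s5.py <<'E'
from h import *
T=[463.5,-209.5]
movel([*T,114],rate=60); sleep(.2); f0=np.mean([np.array(get_wrist_force())[2] for _ in range(5)])
for z in np.arange(112.5,101.5,-0.75):
    movel([*T,z],rate=15); f=np.mean([np.array(get_wrist_force())[2] for _ in range(5)])-f0
    print(z,round(f,1))
    if f>3: break
command_gripper(0.6)
movel([*T,260],rate=120)
move_ptp([380,-20,330],[180,0,106])
for t in ("top","side"):
    p,d=capture(t)
    for n,h in (("rack",3),("steel_tray",0),("rack_handle",126)): print(t,n,[(round(q["confidence"],2),at_z(t,q["position"],h)) for q in place_of(n,t)[:1]])
cv2.imwrite("pics/side5.png",cv2.resize(p[150:300,220:370],None,fx=4,fy=4)[:,:,::-1])
print(get_time_s())
E
python3 s5.py
```

```text
112.5 0.6
111.75 0.4
111.0 0.3
110.25 0.9
109.5 0.1
108.75 1.1
108.0 0.1
107.25 0.4
106.5 10.7
top rack []
top steel_tray [(0.59, array([ 458.2, -210.6,    0. ]))]
top rack_handle [(0.69, array([ 468.3, -209.4,  126. ]))]
side rack [(0.94, array([ 459.8, -192.6,    3. ]))]
side steel_tray [(0.7, array([ 459.7, -185.4,    0. ]))]
side rack_handle [(0.57, array([ 463.3, -210.4,  126. ]))]
35.2833
```

View pics/side5.png

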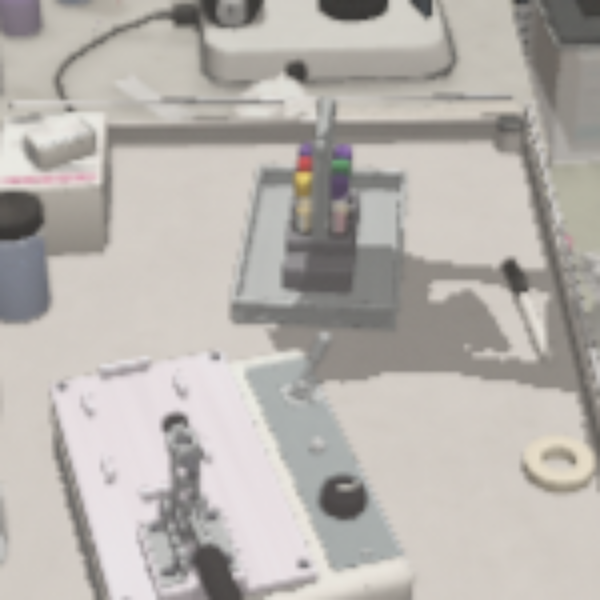

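The picture shows the rack standing flat inside the tray (base at (270,318)), the lever OFF at (345,320), and the clamp open with its grip at (570,215). The gripper is clear of everything, so I'm handing in.

```bash
python3 -c "
from station import *
print(hand_in())"
```

```text
the job is handed in; nothing more can be done
None
```

The job is handed in: the shaker was switched off first, the clamp was then thrown fully open, and the last picture shows the rack standing upright inside the steel tray with the gripper clear; no verdict was returned.

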